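Lift the washed brass fitting out with the tongs and hold it over the drain tray

ROBOT

A 7-joint arm with a two-finger parallel gripper is mounted at the origin on the work surface. World frame = base frame: x ahead of the robot, y to its left, z up, the work surface at z = 0. Lengths are in m, angles in rad, forces in N, time in s.
With the tool pointing down it reaches from about 0.4 to 0.85 m from the base axis. Payload 10.4 kg.
Tool frame: the origin (TCP) lies at the very end of the fingers, on their centre line; the grasp point (between the pads) lies 19 mm behind it; z points along the fingers, y is the direction in which the jaws open and shut (so a half turn about z gives the same grasp; the last joint's range is limited). The gripper opens to 87 mm and grips with 3 to 60 N. Pads are 19 mm wide; open, the fingers measure 117 mm over their backs; the gripper's body (75 mm by 190 mm) begins 51 mm behind the grasp point.
Start: joints at [1.139, 0.332, -0.065, 1.46, 0.022, 1.35, -0.088], TCP at [0.248, -0.574, 0.223] pointing down, gripper open.
Joint ranges: [-2.6, 2.6], [-0.5, 2.12], [-1.47, 1.34], [0.16, 2.42], [-1.27, 4.41], [0.06, 2.06], [-2.6, 2.6]. Speed limits (rad/s): [2.22, 2.22, 2.79, 2.79, 3.14, 3.14, 3.14].

INTERFACE

Orientations are given as a unit quaternion [x, y, z, w].
In Python, from bench import read_state, imaging, r gives the robot as it stands. The module is installed in compiled form; this text tells all that it offers.
- The arm moves only by the tool move_arm, never from a script. Its argument "series" is a list of rows, each a list of 4 numbers: the shift along the tool's x, y, z in m, then the turn about the tool's z in rad. In form: [[x, y, z, roll], ...]. A call has 1 to 20 rows; each row is the pose to reach, as a shift and turn from the pose commanded when the call began, along the tool's axes at that moment; what a row does not reach only later rows make up. A row lasts 1/10 s, in which the tool goes at most 50 mm and 8.59 degrees, less where a joint would pass 70% of its speed; a pose out of reach is approached as far as the arm can. A call with a gripper value outside its range is refused whole. "claw" is the gripper's target within -1 to 1 (fully open at 1, half-way at 0, shut at -1), set as the call begins (left out, the last holds). The fingers move at their own pace and stop on an object; "newtons" is the grip in N (left out, the last holds). Time passes only in rows, so rows that repeat a pose let the fingers close. It gives the time, the measured TCP pose, the force and the opening at its end, in the units of the state.
- read_state(): the state, without advancing time (a new reading comes with each control period).
- imaging.camera(name): name is "scene" or "top" or "wrist"; returns (picture, depth): 400x640x3 uint8, red, green, blue; 400x640 float32, m along the optical axis (not along the pixel's ray), 0 where there is no reading.
- imaging.get_calibration(name): a dict with "camera_matrix" (3x3 intrinsics, pixels), "k1" (the pictures are not rectified: a ray, as slopes to the right and down, at radius r is drawn at 1 + k1 r^2 times it, then the intrinsics apply), "R" (3x3) and "t" (3): a world point X has camera coordinates R X + t. Camera axes: x right, y down, z forward; pixel columns grow to the right and rows downward; lengths in m; the calibration is good to about 2 mm. A picture is of the moment at which its call begins: read the wrist's pose just before it. get_calibration takes no time and is no camera call; for the wrist camera it gives the pose at the moment of the call.
- r.close_job(): hands the job in, once; it reports no verdict.
The state is a dict: "time": time; "joint_positions": joint angles; "joint_vel": joint speeds; "joint_torque": joint torques, N m; "ee_pos": TCP position; "eef_rot": TCP orientation; "ft_force": force on the tool from outside, world axes, zero at the start; "torque": the same for the moment, N m; "width": finger opening in m.
Only numpy, scipy, OpenCV 4.12 (cv2) and the standard library are available. Lean on these libraries where they do the work, as an engineer would, in place of code of your own. Each camera call takes 0.05 s, during which the arm holds its last target.

TASK

Take the sprung tongs with the red grip pads off their blue rest, and with them clasp the brass fitting standing in the dark steel wash tray and lift it out. Carry it over to the yellow drain tray and finish while still holding it in the tongs above the middle of that tray, its underside about 10 cm above the table. Do not touch the fitting with the gripper or arm, only with the tongs, and leave the other parts in the wash tray and the things on the bench where they are.

Things in the scene. Friction and masses are not known exactly. Their poses are not given: they have to be found in the camera images.
- tongs: Steel sprung tongs, 225 long, lying level in their rest. Origin: midway between the two red grip pads, at the pads' mid-height (90 above the table in the rest). x points along the tongs to the jaws, z up. Pads: x -25 to 25, z -12 to 12, flat outer faces to squeeze along y, 59 apart over them when sprung open, 44 when clasping the fitting. Arms: strips 16 high. Hinge block at x -107 to -81. 0.18 kg.
- jaw_center (a point): Point midway between the tongs' jaws, at jaw mid-height: x 100, y 0, z -68 in the tongs' frame, same axes. The jaws hang below the arms, at z -80 to -56 and x 82 to 118 of that frame; 53 free between them when open, 73 over their outsides. The springs push the pads apart with about 6 N (open) to 8 N per finger: enough to carry the tongs with jaws still open if only slightly squeezed.
- half_left (a joint): How far the tongs' left half has swung shut, rad: 0 sprung open (53 between the jaws), about 0.085 when clasping the fitting, 0.13 the stop (jaws empty and shut). The right half always swings by the same amount. Squeezing the pads by d closes the jaws by 2.1 d; a grip of 25 to 60 N clasps a part firmly.
- jaw_left: Left (+y) black rubber jaw of the tongs, a shallow vee 36 long and 24 high that centres a round part. Origin: middle of the jaw.
- jaw_right: Right (-y) black rubber jaw of the tongs, likewise.
- rest: Blue fixed tongs rest. Origin: underside, on the table, below the tongs' origin (give or take a few mm); x as the tongs. Base plate 160 x 100 x 8; two crossbars along y, 116 long and 12 wide, at x = -50 and +60, tops 82 above the table, with 10 high end stops at y = -55 and +55. The tongs' arms lie loose on the bars; between the bars there is room for fingers down to the base plate.
- wash_tray: Fixed dark steel wash tray, 170 (x) x 310 (y), rim 20 high, wall 4. Origin: centre of its underside, on the table; its inner floor is about 4 above. Holds three parts standing in a row about 90 apart.
- fitting: Brass hose fitting standing upright, loose in the wash tray: round body 30 in diameter and 32 high, a hex 27 across its corners and a threaded stub on top, 50 high in all. Origin: centre of its underside, z up. About 0.13 kg.
- nipple: Grey steel threaded nipple in the wash tray, 30 in diameter, 46 high, a bystander. Origin: centre of its underside.
- plug: Black plastic plug in the wash tray, 34 in diameter, 40 high, a bystander. Origin: centre of its underside.
- drain_tray: Fixed yellow drain tray with black ribs, 150 x 150, rim 18 high. Origin: centre of its underside, on the table.
- jar: Grey jar with a red cap, 64 in diameter, 75 high, bystander on the bench. Origin: centre of its underside.
- cup: White plastic cup, 72 in diameter, 70 high, bystander. Origin: centre of its underside.
- wrench: Steel wrench lying on the bench, 190 long, bystander.
- filter: Black filter canister, 84 in diameter, 140 high, bystander. Origin: centre of its underside.
Mind the look-alikes: they are no part of the job. Several things look just like the rest: the one meant starts farthest to the robot's left. Of the things that look like the tongs, the larger one is meant.

How it is judged:
On the way, in this order (a step that is already met when the one before it is completed fails the run):
1. the tongs are gripped and lifted off their rest (contact force between the fingers and tongs above 2 N and contact force between tongs and rest below 0.05 N and distance of tongs from where it was at the start of the episode above 0.03 m), for 0.2 s.
2. the fitting is clasped between both jaws and lifted out of the wash tray (contact force between fitting and jaw_left above 0.5 N and contact force between fitting and jaw_right above 0.5 N and contact force between the fingers and tongs above 2 N and contact force between fitting and wash_tray below 0.05 N and height (world z) of fitting above 0.03 m), for 0.2 s.
At the end, for the whole second after the job is handed in: At the end the gripper squeezes the tongs (over 2 N), both jaws press the fitting (over 0.5 N each); it is still, underside 60 to 160 mm above the table, within 45 mm of the drain tray's centre; fitting and tongs touch neither tray nor rest, nor the gripper or arm the fitting (contact force between fitting and jaw_left above 0.5 N and contact force between fitting and jaw_right above 0.5 N and contact force between the fingers and tongs above 2 N and height (world z) of fitting between 0.06 and 0.16 m and horizontal distance between fitting and drain_tray below 0.045 m and linear speed of fitting below 0.03 m/s and contact force between each of fitting, tongs and drain_tray below 0.05 N and contact force between tongs and rest below 0.05 N and contact force between tongs and wash_tray below 0.05 N and contact force between fitting and the fingers below 0.05 N and contact force between fitting and the arm below 0.05 N); the arm keeps its last pose, push and grip.
It fails at once if the gripper or arm touches the fitting (contact force between fitting and the fingers above 0.2 N or contact force between fitting and the arm above 0.2 N).
It fails at once if another part in the wash tray is shifted by more than 20 mm (distance of any of nipple, plug from where it was at the start of the episode above 0.02 m).
It fails at once if a thing on the bench is shifted by more than 20 mm (distance of any of jar, cup, wrench, filter from where it was at the start of the episode above 0.02 m).
It also fails if it takes over 42 s, if anything falls off the work surface, if the arm or the gripper's body presses on something with over 40 N, if the wrist force passes 120 N, or if a joint passes its speed limit or range.

## Working session

There is one attempt and no reset: what is moved stays moved. The work goes in short steps, Python scripts to look and compute and a tool call to move; the robot and the scene stay as the last step left them, time stands still between calls to the robot, and variables do not carry over. Pictures are saved under pics/ and viewed, and the job is handed in when it is done.

Besides the shell and the picture viewer there is one more tool, called after "Call:" as name(argument=value, ...) on one line, values as JSON. move_arm: Moves the arm, as the interface text tells. Its arguments: {"type":"object","properties":{"series":{"type":"array","items":{"type":"array","items":{"type":"number"}}},"claw":{"type":"number"},"newtons":{"type":"number"}},"required":["series"]}

```bash
mkdir -p pics; cat > h.py <<'E'
import numpy as np, cv2
from bench import read_state, imaging, r
def snap(n,f):
    p,d=imaging.camera(n); cv2.imwrite(f'pics/{f}.png',p[:,:,::-1]); np.savez(f'{f}.npz',p=p,d=d,**{k:np.array(v) for k,v in imaging.get_calibration(n).items()}); return p,d
def load(f):
    return dict(np.load(f'{f}.npz'))
def rays(c,uv):
    K=c['camera_matrix'];uv=np.asarray(uv,float).reshape(-1,2)
    x=(uv-[K[0,2],K[1,2]])/[K[0,0],K[1,1]]
    k=float(c['k1']); s=x.copy()
    for _ in range(30): s=x/(1+k*(s**2).sum(1,keepdims=True))
    return np.c_[s,np.ones(len(s))]
def onplane(c,uv,z):
    d=rays(c,uv)@c['R']; o=-c['R'].T@c['t']
    return o+d*((z-o[2])/d[:,2:3])
def pts(c,uv):
    uv=np.asarray(uv).reshape(-1,2); dd=c['d'][uv[:,1].astype(int),uv[:,0].astype(int)]
    return (rays(c,uv)*dd[:,None]-c['t'])@c['R']
def proj(c,X):
    q=np.asarray(X).reshape(-1,3)@c['R'].T+c['t']; s=q[:,:2]/q[:,2:]
    s=s*(1+float(c['k1'])*(s**2).sum(1,keepdims=True)); K=c['camera_matrix']
    return s*[K[0,0],K[1,1]]+[K[0,2],K[1,2]]
E
python3 - <<'E'
from h import *
s=read_state();print({k:np.round(v,3) for k,v in s.items()})
snap('scene','s0');snap('top','t0')
for f in('s0','t0'):
    c=load(f);print(c['R'],c['t'],-c['R'].T@c['t'],c['camera_matrix'],c['k1'])
E
```

```text
{'time': np.float64(0.0), 'joint_positions': array([ 1.139,  0.333, -0.065,  1.461,  0.022,  1.35 , -0.089]), 'joint_vel': array([-0.002,  0.   ,  0.   ,  0.001,  0.001, -0.001,  0.001]), 'joint_torque': array([-0.0000e+00, -6.2326e+01,  2.5000e-02, -3.8989e+01, -6.1000e-02,
        4.0000e-02,  0.0000e+00]), 'ee_pos': array([ 0.248, -0.573,  0.222]), 'eef_rot': array([ 0.979,  0.203, -0.   , -0.001]), 'ft_force': array([0.444, 0.224, 0.321]), 'torque': array([ 0.005, -0.002,  0.065]), 'width': np.float64(0.087)}
[[-0.80680849  0.59060298 -0.01575373]
 [ 0.40001122  0.52643382 -0.75023894]
 [-0.43480005 -0.61160081 -0.66097909]] [ 0.35892756 -0.13207027  1.48046735] [0.98612267 0.76299761 0.88512815] [[417.00914639   0.         317.38786182]
 [  0.         417.00914639 194.05166407]
 [  0.           0.           1.        ]] -0.010217486115958742
[[-0.01927791 -0.99978751  0.00730072]
 [-0.98715337  0.0178749  -0.15877253]
 [ 0.15860829 -0.01026774 -0.9872882 ]] [-0.00656709  0.44314559  1.50786027] [1.98166919e-01 9.95437285e-04 1.55909993e+00] [[476.54248825   0.         316.26849097]
 [  0.         476.54248825 206.46930531]
 [  0.           0.           1.        ]] 0.04360727058304222
```

View pics/t0.png

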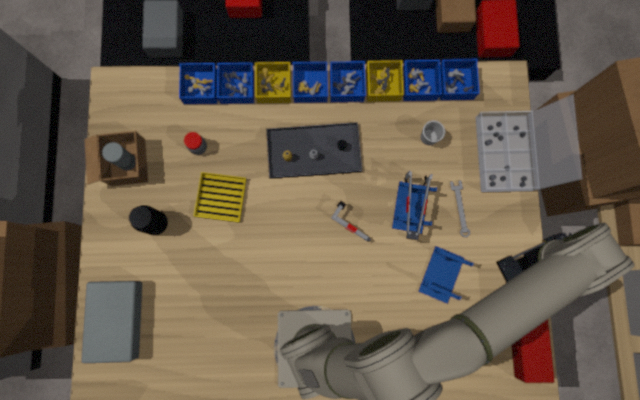

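View pics/s0.png

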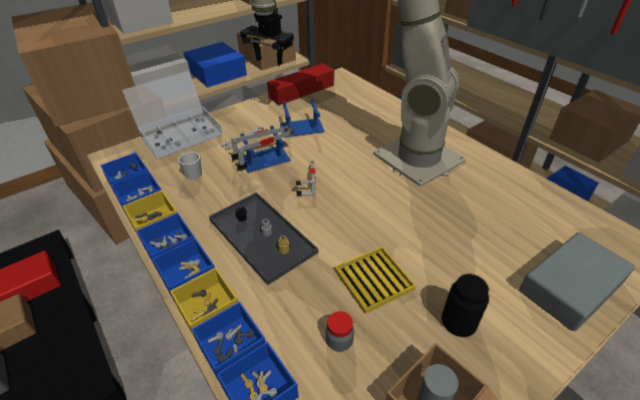

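The top view shows the tongs in their rest at (414,208), an empty look-alike rest at (443,275), and small tongs at (350,220). The wash tray is at (314,150) with the brass fitting at (287,155), and the drain tray is at (221,197). Next I'll zoom in.

```bash
python3 - <<'E'
from h import *
c=load('t0');p=c['p'][:,:,::-1]
a=cv2.resize(p[165:255,375:475],None,fx=6,fy=6,interpolation=cv2.INTER_CUBIC);cv2.imwrite('pics/z1.png',a)
b=cv2.resize(p[110:230,180:370],None,fx=4,fy=4,interpolation=cv2.INTER_CUBIC);cv2.imwrite('pics/z2.png',b)
s=load('s0');cv2.imwrite('pics/z3.png',cv2.resize(s['p'][100:190,210:340,::-1],None,fx=6,fy=6,interpolation=cv2.INTER_CUBIC))
hsv=cv2.cvtColor(c['p'],cv2.COLOR_RGB2HSV)
def comp(m,n,x0,x1,y0,y1,mn=8):
    w=np.zeros_like(m);w[y0:y1,x0:x1]=m[y0:y1,x0:x1]
    k,l,st,ce=cv2.connectedComponentsWithStats(w)
    for i in range(1,k):
        if st[i,4]>=mn: 
            q=np.argwhere(l==i)[:,::-1];P=pts(c,q);P=P[np.abs(P).sum(1)>0]
            print(n,st[i],ce[i].round(1),np.median(P,0).round(3),P[:,2].min().round(3),P[:,2].max().round(3))
red=cv2.inRange(hsv,(0,130,90),(8,255,255))|cv2.inRange(hsv,(172,130,90),(180,255,255))
comp(red,'red',300,460,160,260,3)
comp(cv2.inRange(hsv,(12,110,60),(30,255,255)),'brass',275,300,145,170)
comp(cv2.inRange(hsv,(20,150,100),(34,255,255)),'yel',185,255,165,230)
E
```

```text
red [407 197   2  15  24] [407.4 203.3] [ 0.438 -0.298  0.099] 0.093 0.11
red [424 201   4  13  18] [425.2 207.3] [ 0.424 -0.351  0.102] 0.004 0.108
red [347 223  11  10  61] [351.3 227.8] [ 0.371 -0.125  0.039] 0.0 0.049
brass [283 150   9  11  68] [287.  155.3] [0.613 0.078 0.045] 0.0 0.063
yel [ 194  172   52   50 1587] [220.7 197.4] [0.482 0.299 0.005] -0.009 1.559
```

View pics/z1.png

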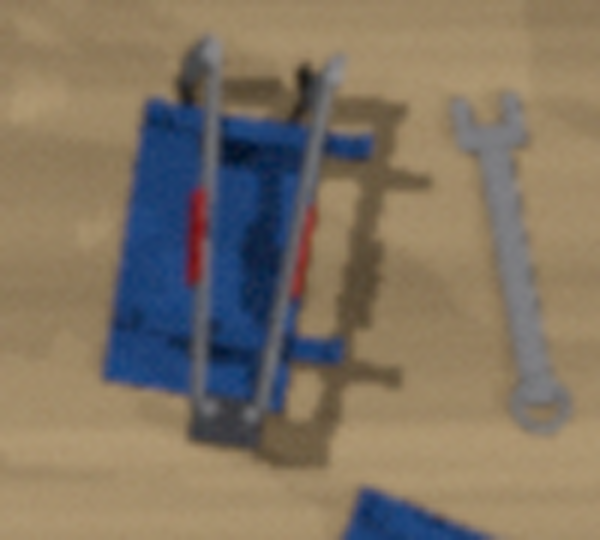

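View pics/z3.png

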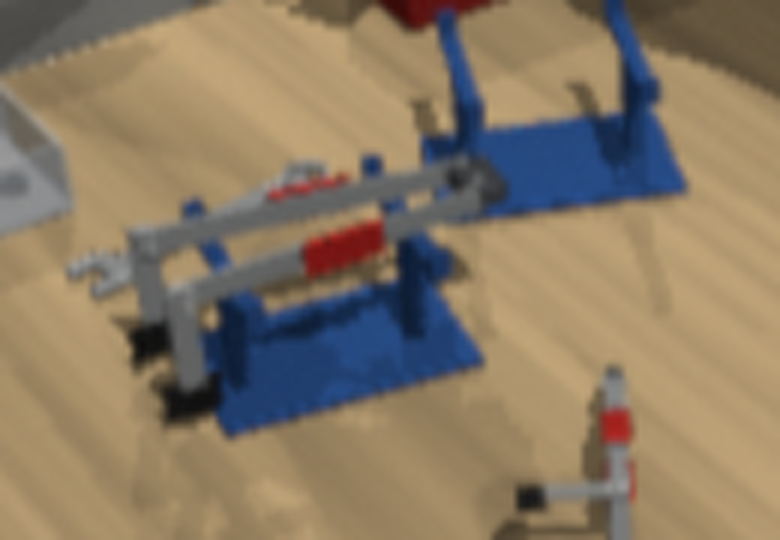

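View pics/z2.png

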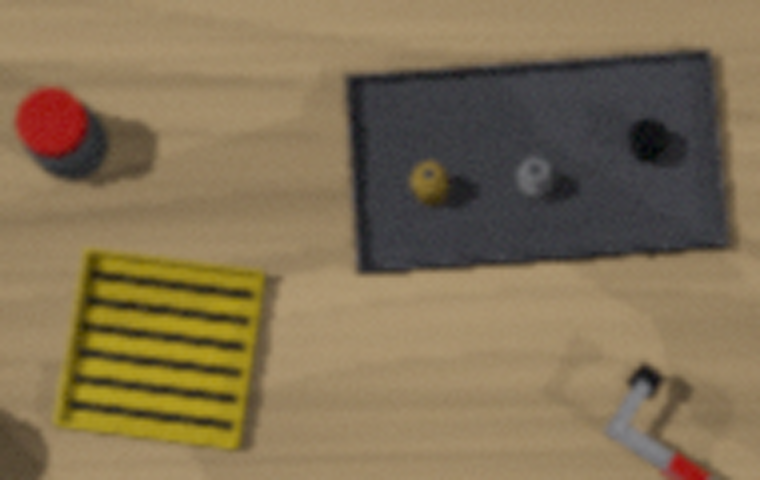

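```bash
python3 - <<'E'
from h import *
c=load('t0')
z=lambda a:[[375+u/6-.5,165+v/6-.5] for u,v in a]
P=onplane(c,z([(210,45),(335,65),(205,408),(252,412)]),.098);print('arms',P.round(3))
# red top edges
P2=onplane(c,z([(205,190),(205,280),(312,208),(300,296)]),.102);print('pads',P2.round(3))
m=(P[0]+P[1])/2;hg=(P[2]+P[3])/2;d=m-hg;print(np.arctan2(d[1],d[0]),np.linalg.norm(d),m,hg, P2.mean(0))
zz=lambda a:[[180+u/4-.5,110+v/4-.5] for u,v in a]
print('fit top',onplane(c,zz([(431,174)]),.054),'bottom-ish')
print('nipple top',onplane(c,zz([(537,168)]),.05),'plug',onplane(c,zz([(648,135)]),.044))
print('tray corners',onplane(c,zz([(348,75),(710,52),(362,270),(730,245)]),.02).round(3))
D=onplane(c,zz([(90,250),(266,270),(238,448),(55,428)]),.018);print('drain',D.round(3),D.mean(0))
for n,uv,h in(('jar',(194,141),.075),('cup',(432,129),.07),('filter',(146,218),.14),('small',(350,225),.0)):print(n,onplane(c,[uv],h).round(3))
s=load('s0')
hs=cv2.cvtColor(s['p'],cv2.COLOR_RGB2HSV)[235:255,275:292]
m=cv2.inRange(hs,(12,110,60),(30,255,255));q=np.argwhere(m)[:,::-1]+[275,235]
print(q.min(0),q.max(0));P=pts(s,q);print(np.median(P,0),P[:,2].min(),P[:,2].max())
print(onplane(s,[[284,237.5]],.054), proj(s,[[.613,.078,.054],[.613,.078,.004]]))
print(proj(c,[[.613,.078,.054]]))
E
```

```text
arms [[ 0.537 -0.309  0.098]
 [ 0.525 -0.374  0.098]
 [ 0.347 -0.297  0.098]
 [ 0.344 -0.321  0.098]]
pads [[ 0.459 -0.302  0.102]
 [ 0.412 -0.299  0.102]
 [ 0.449 -0.357  0.102]
 [ 0.403 -0.348  0.102]]
-0.17301122027345278 0.18868634519154495 [ 0.53125199 -0.34140324  0.098     ] [ 0.34538257 -0.308921    0.098     ] [ 0.43100552 -0.32643426  0.102     ]
fit top [[0.61786232 0.0763579  0.054     ]] bottom-ish
nipple top [[ 0.62256192 -0.00998021  0.05      ]] plug [[ 0.65061566 -0.10179207  0.044     ]]
tray corners [[ 0.714  0.147  0.02 ]
 [ 0.729 -0.157  0.02 ]
 [ 0.547  0.136  0.02 ]
 [ 0.562 -0.169  0.02 ]]
drain [[0.568 0.36  0.018]
 [0.548 0.215 0.018]
 [0.401 0.237 0.018]
 [0.42  0.385 0.018]] [0.48424304 0.29925471 0.018     ]
jar [[0.656 0.374 0.075]]
cup [[ 0.685 -0.395  0.07 ]]
filter [[0.401 0.494 0.14 ]]
small [[ 0.385 -0.125  0.   ]]
[278 236] [288 253]
[0.62495472 0.08897711 0.03383786] 0.0019547779965354384 0.8851281541200816
[[0.61611099 0.08264436 0.054     ]] [[284.03764666 235.97855681]
 [285.26919859 248.22559281]]
[[286.75999227 154.45892486]]
```

Call:
move_arm(series=[[0.013,-0.008,0,0.03],[0.04,-0.023,0,0.09],[0.08,-0.046,0,0.18],[0.12,-0.07,0,0.27],[0.16,-0.093,0,0.36],[0.2,-0.116,0,0.45],[0.235,-0.136,0,0.52],[0.256,-0.148,0,0.56],[0.264,-0.153,0,0.58],[0.266,-0.154,0,0.582],[0.266,-0.154,0,0.582],[0.266,-0.154,0,0.582],[0.266,-0.154,0,0.582]], claw=1)

```text
time: 1.4
ee_pos: [0.4307, -0.3274, 0.2225]
eef_rot: [0.996, -0.087, -0.0, 0.0]
ft_force: [-0.9, -0.4, 0.6]
width: 0.0869
```

```bash
python3 - <<'E'
from h import *
s=read_state();print({k:np.round(v,3) for k,v in s.items()})
snap('wrist','w1');c=load('w1');print(c['R'],-c['R'].T@c['t'])
E
```

```text
{'time': np.float64(1.4), 'joint_positions': array([ 0.754,  0.158, -0.21 ,  1.676,  0.034,  1.311, -1.207]), 'joint_vel': array([-0.001, -0.002, -0.004,  0.   , -0.   , -0.001, -0.004]), 'joint_torque': array([-2.0500e-01, -4.9584e+01, -1.0040e+00, -3.8695e+01, -5.0000e-02,
       -5.6000e-02,  1.6000e-02]), 'ee_pos': array([ 0.431, -0.327,  0.222]), 'eef_rot': array([ 0.996, -0.087, -0.   ,  0.   ]), 'ft_force': array([-0.91 , -0.446,  0.589]), 'torque': array([-0.004,  0.08 ,  0.009]), 'width': np.float64(0.087)}
[[-1.74081808e-01 -9.84731183e-01 -1.44062960e-04]
 [-9.46857153e-01  1.67346211e-01  2.74693971e-01]
 [-2.70475611e-01  4.79556303e-02 -9.61531695e-01]] [ 0.50419293 -0.33962323  0.38458221]
```

View pics/w1.png

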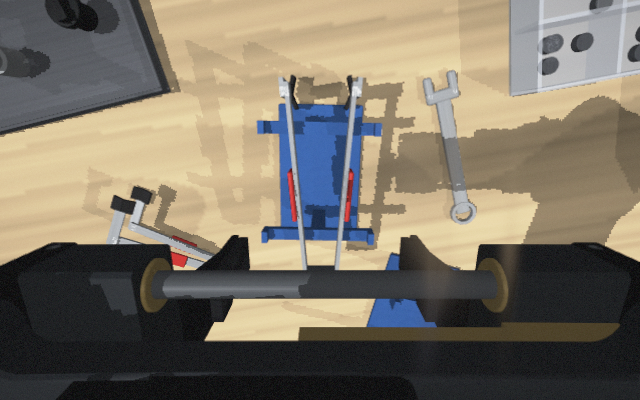

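The wrist view shows the tongs between the open fingers, with the red pads at (293,195) and (349,195) and the jaws at about (290,85) and (352,85). Next I'll refine the tongs' pose.

```bash
python3 - <<'E'
from h import *
c=load('w1');hsv=cv2.cvtColor(c['p'],cv2.COLOR_RGB2HSV)
red=cv2.inRange(hsv,(0,130,90),(8,255,255))|cv2.inRange(hsv,(172,130,90),(180,255,255))
w=np.zeros_like(red);w[140:240,260:380]=red[140:240,260:380]
k,l,st,ce=cv2.connectedComponentsWithStats(w)
st8=read_state();T=np.array([.431,-.3274]);
for i in range(1,k):
    if st[i,4]<20: continue
    q=np.argwhere(l==i)[:,::-1];P=pts(c,q);print(st[i],np.percentile(P[:,2],[5,50,95]).round(3))
    P=P[P[:,2]>.095]; print(np.median(P,0).round(4),len(P))
    h=onplane(c,q,.102);a=-.173;u=np.array([np.cos(a),np.sin(a)]);v=np.array([-u[1],u[0]])
    print('along',np.percentile((h[:,:2]-T)@u,[0,3,50,97,100]).round(4),'lat',np.percentile((h[:,:2]-T)@v,[3,50,97]).round(4))
# silver arms tops by depth
d=c['d'];vv,uu=np.mgrid[70:265,260:380];q=np.c_[uu.ravel(),vv.ravel()];P=pts(c,q)
a=-.173;u=np.array([np.cos(a),np.sin(a)]);v=np.array([-u[1],u[0]])
g=(P[:,2]>.088)&(P[:,2]<.112);P=P[g];al=(P[:,:2]-T)@u;la=(P[:,:2]-T)@v
print('z',np.percentile(P[:,2],[5,50,95]))
for lo in np.arange(-.06,.13,.02):
    s=(al>=lo)&(al<lo+.02)
    L=s&(la>0);R=s&(la<0)
    if L.sum()>3 and R.sum()>3:print(round(lo,2),la[L].mean().round(4),la[R].mean().round(4),((la[L].mean()+la[R].mean())/2).round(4),P[L,2].mean().round(4),P[R,2].mean().round(4))
print(al.max())
E
```

```text
[288 171   9  51 231] [0.099 0.102 0.103]
[ 0.4385 -0.2968  0.1015] 231
along [-0.0234 -0.0214  0.0028  0.0241  0.0259] lat [0.0285 0.0314 0.0343]
[345 170   9  52 215] [0.1   0.102 0.103]
[ 0.4286 -0.3505  0.1017] 213
along [-0.0235 -0.0221  0.0017  0.0239  0.0267] lat [-0.0258 -0.023  -0.0198]
z [0.09067566 0.09798219 0.10202942]
-0.06 0.0395 -0.0293 0.0051 0.0948 0.0945
-0.04 0.0305 -0.0164 0.0071 0.0971 0.0979
-0.02 0.0286 -0.0195 0.0046 0.0994 0.0995
0.0 0.03 -0.0211 0.0045 0.0993 0.0994
0.02 0.0301 -0.0214 0.0044 0.0978 0.0978
0.04 0.0307 -0.0266 0.0021 0.097 0.0964
0.06 0.0394 -0.0315 0.004 0.0955 0.0954
0.08 0.0347 -0.0264 0.0041 0.0973 0.0973
0.1 0.0369 -0.0288 0.0041 0.0974 0.0976
0.10783932758553766
```

Call:
move_arm(series=[[0.0015,-0.0043,0.01,0],[0.0015,-0.0043,0.03,0],[0.0015,-0.0043,0.055,0],[0.0015,-0.0043,0.08,0],[0.0015,-0.0043,0.105,0],[0.0015,-0.0043,0.128,0],[0.0015,-0.0043,0.144,0],[0.0015,-0.0043,0.1515,0],[0.0015,-0.0043,0.1515,0],[0.0015,-0.0043,0.1515,0]])

```text
time: 2.45
ee_pos: [0.4339, -0.3226, 0.0716]
eef_rot: [0.996, -0.086, 0.0, 0.0]
ft_force: [-0.9, -0.6, 0.4]
width: 0.0873
```

Call:
move_arm(series=[[0,0,0,0],[0,0,0,0],[0,0,0,0],[0,0,0,0],[0,0,0,0],[0,0,0,0],[0,0,0,0],[0,0,0,0]], claw=0.26, newtons=20)

```text
time: 3.25
ee_pos: [0.4337, -0.3228, 0.0713]
eef_rot: [0.996, -0.087, 0.0, 0.0]
ft_force: [-0.1, -0.9, 3.8]
width: 0.0551
```

```bash
python3 - <<'E'
from h import *
s=read_state();print({k:np.round(v,3) for k,v in s.items()})
snap('wrist','w2')
E
```

```text
{'time': np.float64(3.25), 'joint_positions': array([ 0.74 ,  0.297, -0.212,  1.847,  0.073,  1.005, -1.246]), 'joint_vel': array([-0.   , -0.001, -0.002,  0.001, -0.   , -0.001,  0.002]), 'joint_torque': array([-4.6600e-01, -5.2341e+01, -2.0430e+00, -3.2145e+01, -2.9900e-01,
        8.9000e-02,  3.0000e-02]), 'ee_pos': array([ 0.434, -0.323,  0.071]), 'eef_rot': array([ 0.996, -0.087,  0.   ,  0.   ]), 'ft_force': array([-0.067, -0.875,  3.836]), 'torque': array([-0.242,  0.076, -0.059]), 'width': np.float64(0.055)}
```

View pics/w2.png

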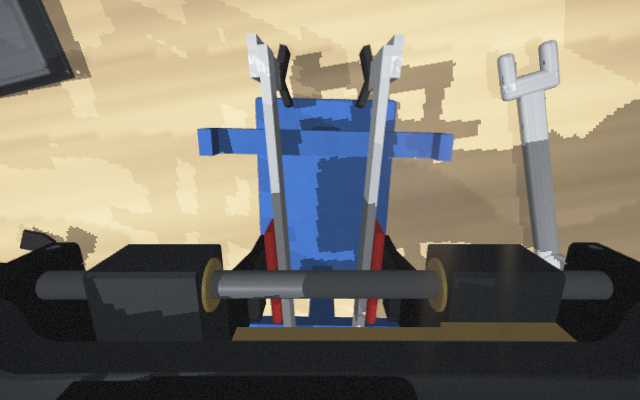

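The fingers hold both pads, and the jaws at (283,80) and (365,80) are still open. Lifting now.

Call:
move_arm(series=[[0,0,-0.005,0],[0,0,-0.015,0],[0,0,-0.03,0],[0,0,-0.05,0],[0,0,-0.07,0],[0,0,-0.09,0],[0,0,-0.105,0],[0,0,-0.115,0],[0,0,-0.12,0],[0,0,-0.12,0],[0,0,-0.12,0],[0,0,-0.12,0],[0,0,-0.12,0]])

```text
time: 4.6
ee_pos: [0.4333, -0.3223, 0.1904]
eef_rot: [0.996, -0.086, -0.0, -0.0]
ft_force: [-0.0, -1.0, -2.2]
width: 0.055
```

```bash
python3 - <<'E'
from h import *
s=read_state();print({k:np.round(v,3) for k,v in s.items()})
snap('wrist','w3');snap('scene','s3')
s=load('s3');cv2.imwrite('pics/z4.png',cv2.resize(s['p'][40:200,180:360,::-1],None,fx=4,fy=4,interpolation=cv2.INTER_CUBIC))
E
```

```text
{'time': np.float64(4.6), 'joint_positions': array([ 0.748,  0.178, -0.216,  1.722,  0.04 ,  1.247, -1.221]), 'joint_vel': array([-0.   , -0.003, -0.003, -0.002,  0.002,  0.003,  0.   ]), 'joint_torque': array([ 1.0000e-03, -5.1217e+01, -1.0660e+00, -3.8773e+01, -3.8000e-02,
       -4.2000e-02, -0.0000e+00]), 'ee_pos': array([ 0.433, -0.322,  0.19 ]), 'eef_rot': array([ 0.996, -0.086, -0.   , -0.   ]), 'ft_force': array([-0.003, -1.007, -2.236]), 'torque': array([ 0.087, -0.05 ,  0.014]), 'width': np.float64(0.055)}
```

View pics/w3.png

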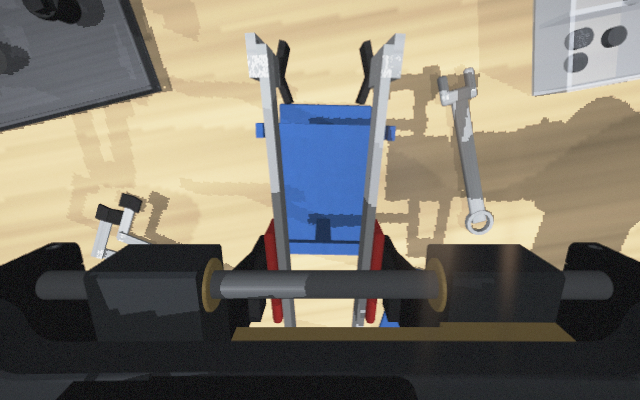

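View pics/z4.png

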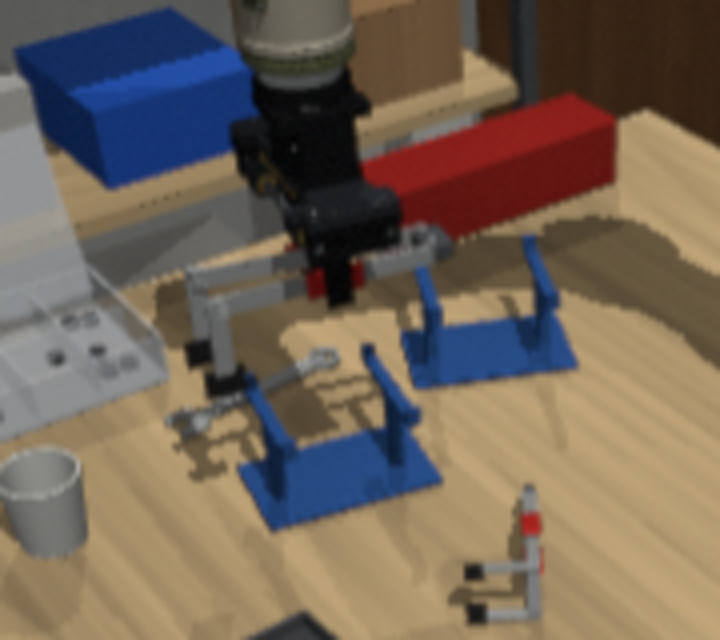

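The tongs are off the rest, level and still open; the jaws in the wrist view sit at the same place as before. Moving over to hover above the fitting.

Call:
move_arm(series=[[0.0,-0.007,0,-0.003],[0.001,-0.025,0,-0.01],[0.002,-0.055,0,-0.023],[0.003,-0.09,0,-0.038],[0.004,-0.13,0,-0.055],[0.005,-0.17,0,-0.072],[0.006,-0.21,0,-0.089],[0.007,-0.25,0,-0.106],[0.008,-0.29,0,-0.123],[0.009,-0.325,0,-0.138],[0.01,-0.355,0,-0.15],[0.011,-0.38,0,-0.16],[0.011,-0.397,0,-0.168],[0.012,-0.406,0,-0.172],[0.012,-0.409,0,-0.173],[0.012,-0.409,0,-0.173],[0.012,-0.409,0,-0.173],[0.012,-0.409,0,-0.173]])

```text
time: 6.5
ee_pos: [0.5158, 0.0772, 0.191]
eef_rot: [1.0, -0.001, -0.0, 0.0]
ft_force: [-0.5, -0.2, -2.0]
width: 0.0551
```

```bash
python3 - <<'E'
from h import *
s=read_state();print({k:np.round(v,3) for k,v in s.items()})
snap('wrist','w4');snap('scene','s4')
s=load('s4');cv2.imwrite('pics/z5.png',cv2.resize(s['p'][100:300,180:370,::-1],None,fx=3,fy=3,interpolation=cv2.INTER_CUBIC))
E
```

```text
{'time': np.float64(6.5), 'joint_positions': array([ 0.283,  0.17 , -0.57 ,  1.751,  0.097,  1.249, -1.884]), 'joint_vel': array([-0.001,  0.   , -0.005, -0.002, -0.002, -0.001, -0.001]), 'joint_torque': array([-1.7400e-01, -4.5834e+01, -3.3720e+00, -3.8692e+01, -4.0000e-03,
       -7.1000e-02,  5.0000e-03]), 'ee_pos': array([0.516, 0.077, 0.191]), 'eef_rot': array([ 1.   , -0.001, -0.   ,  0.   ]), 'ft_force': array([-0.454, -0.173, -2.   ]), 'torque': array([ 0.076, -0.064, -0.038]), 'width': np.float64(0.055)}
```

View pics/w4.png

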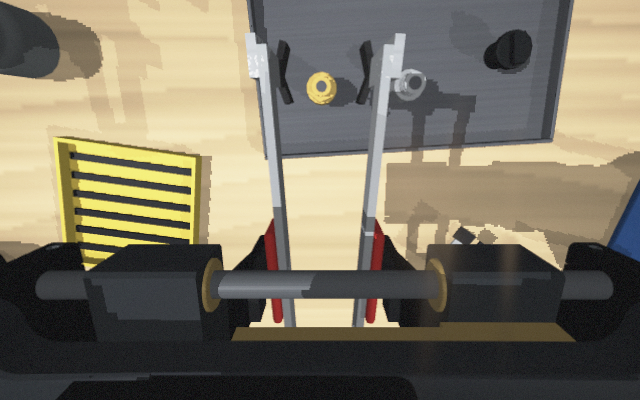

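View pics/z5.png

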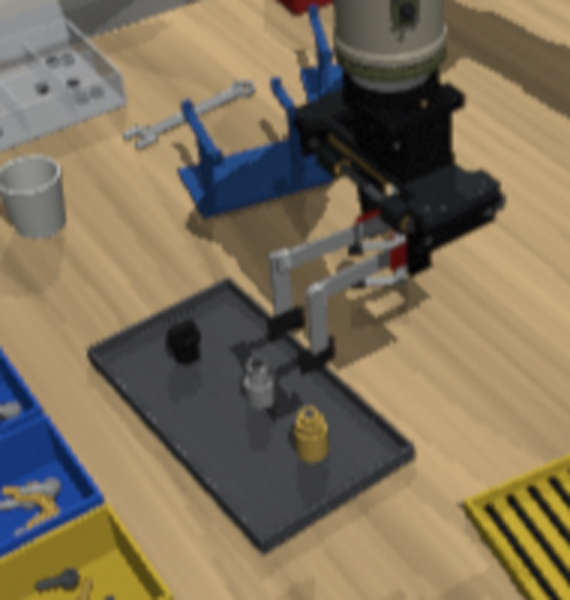

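```bash
python3 - <<'E'
from h import *
c=load('w4')
cv2.imwrite('pics/z6.png',cv2.resize(c['p'][20:140,230:440,::-1],None,fx=3.8,fy=3.8,interpolation=cv2.INTER_CUBIC))
hsv=cv2.cvtColor(c['p'],cv2.COLOR_RGB2HSV)
m=cv2.inRange(hsv,(12,100,60),(32,255,255));w=np.zeros_like(m);w[60:115,300:345]=m[60:115,300:345]
q=np.argwhere(w)[:,::-1];P=pts(c,q);print(len(q),q.min(0),q.max(0),np.percentile(P[:,2],[2,50,98]).round(3))
t=P[P[:,2]>.047];print('top',len(t),(t.min(0)+t.max(0))/2,t.mean(0),t.max(0)-t.min(0))
b=P[(P[:,2]<.042)&(P[:,2]>.03)];print('shoulder',len(b),b.min(0),b.max(0))
print('top ray',onplane(c,[[321,86]],.054))
# jaws: dark, depth z about .15
d=c['d'];vv,uu=np.mgrid[20:140,250:410];q=np.c_[uu.ravel(),vv.ravel()];P=pts(c,q)
g=(P[:,2]>.12)&(P[:,2]<.165)&(c['p'][q[:,1],q[:,0]].max(1)<60);P=P[g]
for n,s in(('L',P[:,1]>.077),('R',P[:,1]<.077)):
    A=P[s];print(n,len(A),A.min(0).round(4),A.max(0).round(4))
    T=A[A[:,2]>A[:,2].max()-.006];print(T.min(0).round(4),T.max(0).round(4),np.percentile(T,[2,98],axis=0).round(4).tolist())
E
```

```text
658 [307  72] [335 104] [0.034 0.045 0.055]
top 202 [0.61004759 0.08156355 0.20008766] [0.61694676 0.08084677 0.05665441] [0.03929949 0.01876937 0.30612143]
shoulder 182 [0.60287118 0.06693672 0.03363344] [0.63219625 0.0943548  0.0411943 ]
top ray [[0.61782513 0.08049055 0.054     ]]
L 494 [0.5988 0.0987 0.1315] [0.633  0.1054 0.1581]
[0.5988 0.0989 0.1522] [0.6329 0.1054 0.1581] [[0.5994, 0.0999, 0.1525], [0.6323, 0.1048, 0.1578]]
R 463 [0.5987 0.0496 0.1337] [0.6327 0.057  0.1584]
[0.5987 0.0496 0.1525] [0.6327 0.057  0.1584] [[0.5993, 0.0503, 0.1528], [0.6319, 0.0563, 0.1576]]
```

View pics/z6.png

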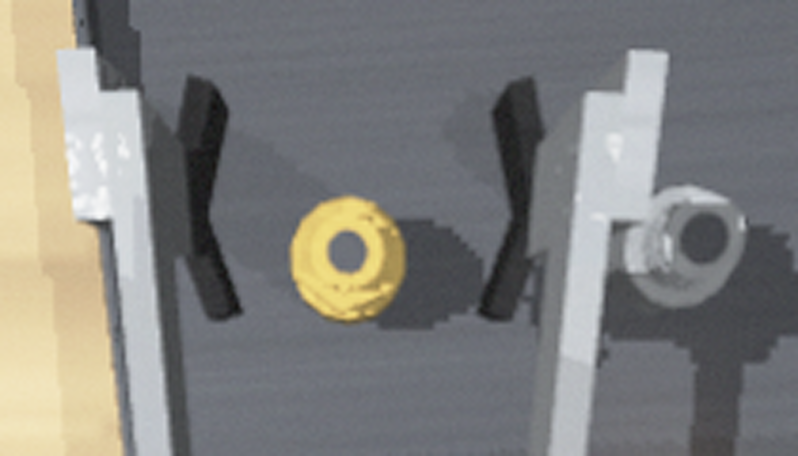

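The jaws are centred at about (0.616, 0.0776) and the fitting at about (0.6177, 0.0805), a difference of only about 3 mm. I'll descend straddling it.

Call:
move_arm(series=[[0.0015,-0.003,0.005,0],[0.0015,-0.003,0.02,0],[0.0015,-0.003,0.04,0],[0.0015,-0.003,0.06,0],[0.0015,-0.003,0.08,0],[0.0015,-0.003,0.097,0],[0.0015,-0.003,0.109,0],[0.0015,-0.003,0.116,0],[0.0015,-0.003,0.12,0],[0.0015,-0.003,0.12,0],[0.0015,-0.003,0.12,0],[0.0015,-0.003,0.12,0]])

```text
time: 7.8
ee_pos: [0.5178, 0.0814, 0.0717]
eef_rot: [1.0, -0.0, 0.001, 0.0]
ft_force: [0.3, -0.6, -1.4]
width: 0.055
```

```bash
python3 - <<'E'
from h import *
s=read_state();print({k:np.round(v,3) for k,v in s.items() if 'joint' not in k})
snap('wrist','w5');snap('scene','s5')
s=load('s5');a=cv2.resize(s['p'][190:290,210:320,::-1],None,fx=5,fy=5,interpolation=cv2.INTER_CUBIC)
c=load('w5');b=c['p'][20:240,230:440,::-1];b=cv2.resize(b,None,fx=500/220,fy=500/220)[:, :250*2]
cv2.imwrite('pics/z7.png',cv2.resize(np.hstack([a,b]),(800,400)))
E
```

```text
{'time': np.float64(7.8), 'ee_pos': array([0.518, 0.081, 0.072]), 'eef_rot': array([ 1.   , -0.   ,  0.001,  0.   ]), 'ft_force': array([ 0.294, -0.632, -1.427]), 'torque': array([ 0.078,  0.01 , -0.049]), 'width': np.float64(0.055)}
```

View pics/z7.png

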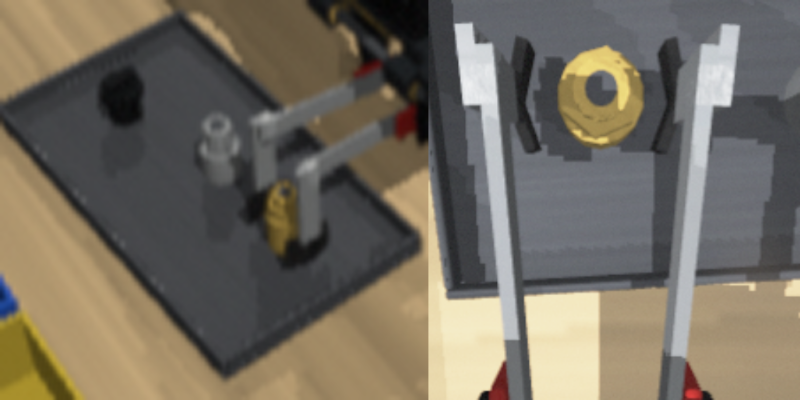

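The fitting is centred between the open jaws, with no contact force. Squeezing now.

Call:
move_arm(series=[[0,0,0,0],[0,0,0,0],[0,0,0,0],[0,0,0,0],[0,0,0,0],[0,0,0,0],[0,0,0,0],[0,0,0,0]], claw=-1, newtons=45)

```text
time: 8.7
ee_pos: [0.5174, 0.0813, 0.071]
eef_rot: [1.0, -0.0, 0.0, 0.0]
ft_force: [-0.5, -0.3, -0.1]
width: 0.0429
```

```bash
python3 - <<'E'
from h import *
s=read_state();print({k:np.round(v,3) for k,v in s.items() if 'joint' not in k})
snap('wrist','w6');snap('scene','s6')
s=load('s6');a=cv2.resize(s['p'][190:290,210:320,::-1],None,fx=5,fy=5,interpolation=cv2.INTER_CUBIC)
c=load('w6');b=c['p'][20:240,230:440,::-1];b=cv2.resize(b,None,fx=500/220,fy=500/220)[:, :250*2]
cv2.imwrite('pics/z8.png',cv2.resize(np.hstack([a,b]),(800,400)))
E
```

```text
{'time': np.float64(8.7), 'ee_pos': array([0.517, 0.081, 0.071]), 'eef_rot': array([ 1., -0.,  0.,  0.]), 'ft_force': array([-0.463, -0.302, -0.108]), 'torque': array([-0.02 , -0.052,  0.009]), 'width': np.float64(0.043)}
```

View pics/z8.png

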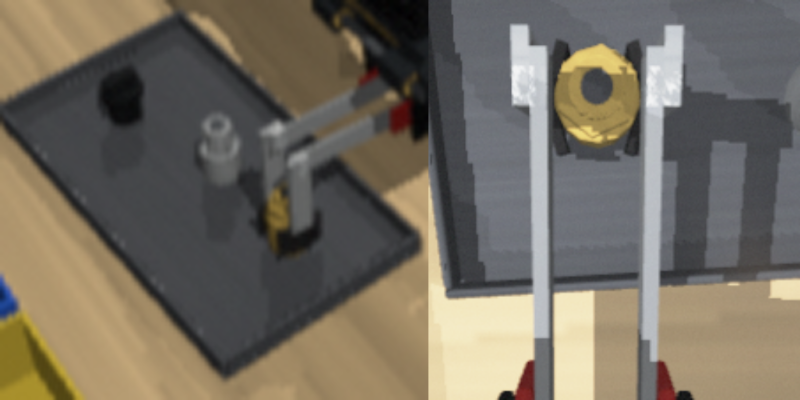

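The jaws have clasped the fitting: width is 43 mm against about 44 expected. Lifting.

Call:
move_arm(series=[[0,0,-0.003,0],[0,0,-0.01,0],[0,0,-0.022,0],[0,0,-0.037,0],[0,0,-0.052,0],[0,0,-0.067,0],[0,0,-0.08,0],[0,0,-0.09,0],[0,0,-0.096,0],[0,0,-0.098,0],[0,0,-0.098,0],[0,0,-0.098,0],[0,0,-0.098,0],[0,0,-0.098,0]])

```text
time: 10.2
ee_pos: [0.5172, 0.0813, 0.1686]
eef_rot: [1.0, -0.0, -0.0, 0.0]
ft_force: [-0.1, -0.8, -3.0]
width: 0.0427
```

```bash
python3 - <<'E'
from h import *
s=read_state();print({k:np.round(v,3) for k,v in s.items()})
snap('wrist','w7');snap('scene','s7')
s=load('s7');a=cv2.resize(s['p'][150:280,190:370,::-1],None,fx=4,fy=4,interpolation=cv2.INTER_CUBIC)
cv2.imwrite('pics/z9.png',a)
E
```

```text
{'time': np.float64(10.2), 'joint_positions': array([ 0.274,  0.195, -0.573,  1.774,  0.113,  1.206, -1.902]), 'joint_vel': array([ 0.001, -0.003, -0.002, -0.003,  0.001,  0.002,  0.   ]), 'joint_torque': array([ 5.0000e-03, -4.7544e+01, -3.8180e+00, -3.8625e+01,  3.9000e-02,
       -1.7300e-01, -1.0000e-03]), 'ee_pos': array([0.517, 0.081, 0.169]), 'eef_rot': array([ 1., -0., -0.,  0.]), 'ft_force': array([-0.067, -0.789, -3.045]), 'torque': array([-0.007,  0.101,  0.049]), 'width': np.float64(0.043)}
```

View pics/z9.png

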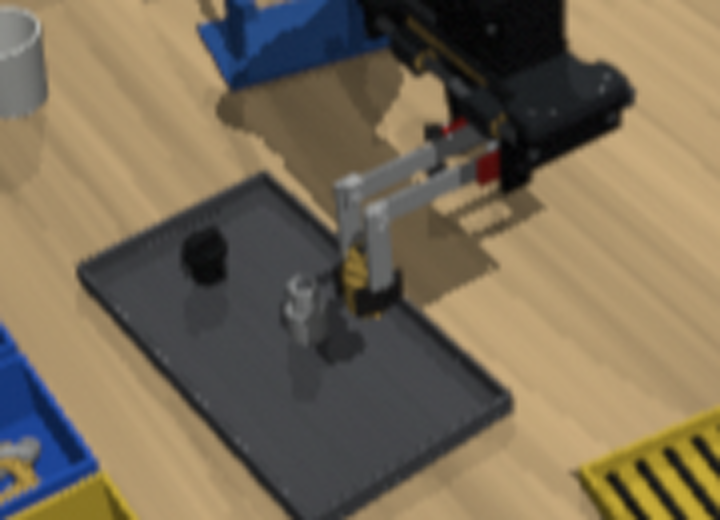

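View pics/w7.png

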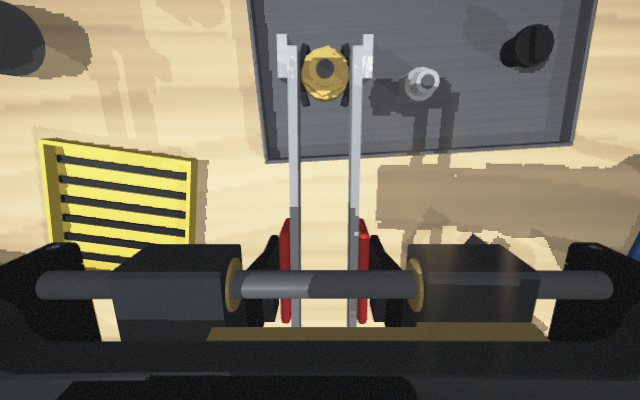

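The fitting is clear of the wash tray and firmly held, at about (325,72) in the wrist view; its neighbours are undisturbed. Carrying it to the drain tray, turned 0.35 rad to keep clear of the filter and the joint 7 limit.

Call:
move_arm(series=[[-0.002,-0.003,0,-0.005],[-0.007,-0.01,0,-0.02],[-0.016,-0.023,0,-0.045],[-0.027,-0.039,0,-0.075],[-0.039,-0.057,0,-0.108],[-0.052,-0.075,0,-0.143],[-0.065,-0.094,0,-0.179],[-0.078,-0.113,0,-0.215],[-0.09,-0.131,0,-0.249],[-0.102,-0.148,0,-0.281],[-0.112,-0.163,0,-0.309],[-0.12,-0.174,0,-0.331],[-0.125,-0.181,0,-0.345],[-0.127,-0.184,0,-0.35],[-0.127,-0.184,0,-0.35],[-0.127,-0.184,0,-0.35],[-0.127,-0.184,0,-0.35],[-0.127,-0.184,0,-0.35]])

```text
time: 12.1
ee_pos: [0.3907, 0.2649, 0.169]
eef_rot: [0.985, 0.173, -0.0, 0.0]
ft_force: [0.7, 1.0, -3.3]
width: 0.0425
```

```bash
python3 - <<'E'
from h import *
s=read_state();print({k:np.round(v,3) for k,v in s.items()})
for n,f in(('wrist','w8'),('scene','s8'),('top','t8')):
    snap(n,f)
    c=load(f);hsv=cv2.cvtColor(c['p'],cv2.COLOR_RGB2HSV)
s=load('s8');cv2.imwrite('pics/z10.png',cv2.resize(s['p'][190:350,260:470,::-1],None,fx=3.7,fy=3.7,interpolation=cv2.INTER_CUBIC))
E
```

```text
{'time': np.float64(12.1), 'joint_positions': array([ 0.066,  0.093, -0.784,  1.888,  0.071,  1.189, -1.964]), 'joint_vel': array([-0.001, -0.001, -0.   , -0.001, -0.001,  0.001, -0.002]), 'joint_torque': array([-3.0000e-03, -3.5383e+01, -2.3750e+00, -3.8565e+01,  5.5000e-02,
       -1.7400e-01,  1.0000e-03]), 'ee_pos': array([0.391, 0.265, 0.169]), 'eef_rot': array([ 0.985,  0.173, -0.   ,  0.   ]), 'ft_force': array([ 0.659,  1.007, -3.296]), 'torque': array([-0.028,  0.104, -0.017]), 'width': np.float64(0.043)}
```

View pics/z10.png

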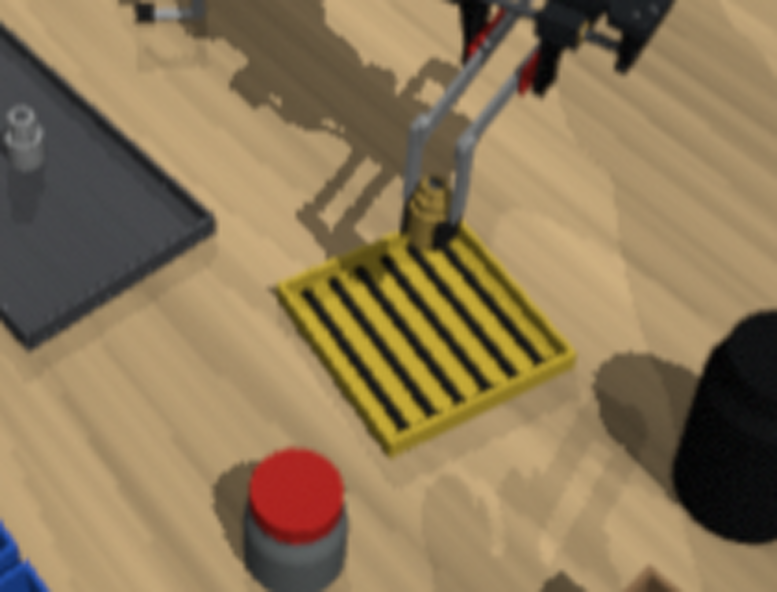

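View pics/w8.png

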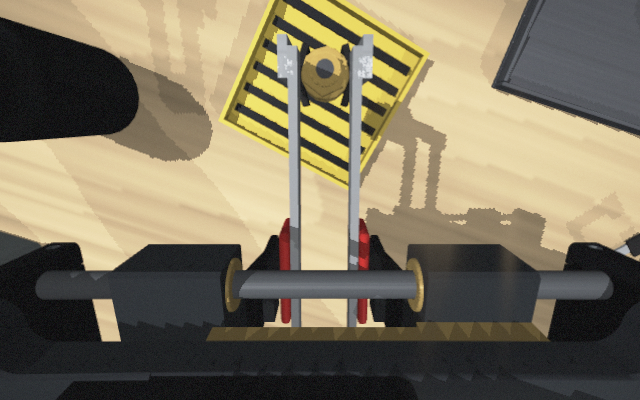

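View pics/t8.png

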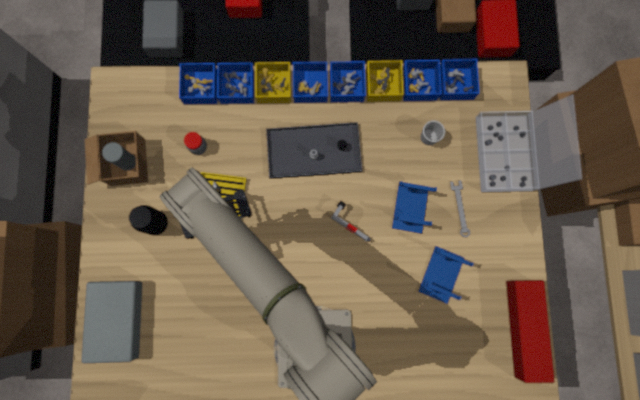

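```bash
python3 - <<'E'
from h import *
c=load('w8')
print('stub ray',onplane(c,[[325,68]],.152), 'depth', pts(c,[[318,60],[332,62],[316,72]]).round(4))
s=load('s8');z=lambda u,v:[260+u/3.7-.5,190+v/3.7-.5]
print('scene stub',onplane(s,[z(437,182)],.152),'underside',proj(s,[[.484,.299,.102],[.484,.299,.152]]),z(428,243),z(437,182))
D=onplane(s,[z(278,288),z(392,452),z(573,355),z(465,222)],.018);print('drain scene',D.round(3),D.mean(0))
E
```

```text
stub ray [[0.48481201 0.29952347 0.152     ]] depth [[0.4874 0.3045 0.151 ]
 [0.4892 0.2971 0.1503]
 [0.4813 0.3034 0.1518]]
scene stub [[0.48475869 0.29969357 0.152     ]] underside [[376.01250338 252.26705707]
 [377.6477217  238.3726548 ]] [375.1756756756757, 255.17567567567568] [377.6081081081081, 238.6891891891892]
drain scene [[0.551 0.223 0.018]
 [0.575 0.372 0.018]
 [0.427 0.388 0.018]
 [0.404 0.257 0.018]] [0.4891268  0.30972821 0.018     ]
```

```bash
python3 -c "
from h import *
print(r.close_job()); s=read_state(); print(s['time'],s['ee_pos'],s['width'],s['ft_force'])"
```

```text
the job is handed in; nothing more can be done
None
the job is handed in; nothing more can be done
```

I took the larger tongs off the leftmost blue rest, clasped the brass fitting in the wash tray, and lifted it out. I handed the job in at about 12 s of the 42 s allowed, with the fitting held over the yellow drain tray; the hand-in reports no verdict.

**Last checks before hand-in:**
- **Position:** the fitting measured at about (0.485, 0.300) from both the wrist and scene views. The drain tray's centre measured at (0.484, 0.299) from the top view.
- **Height:** the fitting's top was at about 0.151 m, so its underside was about 0.10 m above the table.
- **Grip:** finger width was 42.5 mm under the 45 N grip, against the 44 mm given for clasping. It shrank by 0.4 mm after the clasp.
- **Surroundings:** the other parts and the bench things looked undisturbed, by eye only.

**Disagreement:** the scene view put the drain tray's centre about 12 mm away, at (0.489, 0.310). Its near corner was partly hidden behind the tongs, so I trusted the top view. Either value is well within the 45 mm allowed.

**Not checked:** the final state reading after hand-in was refused, so I have nothing from the closing second itself.

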